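# Lock and seal the pressure cooker

## Task

The pressure cooker's lid is on but not locked. With a closed fingertip, push the lid's long arm round until it is fully home, right above the pot's own long handle; then push the small valve pointer on top of the lid round until it points straight along the lid's arm. Do not grasp or lift anything, keep the cooker standing on its trivet, and leave the other kitchen things where they are.

Things in the scene. Friction and masses are not known exactly. Their poses are not given: they have to be found in the camera images.
- trivet: round cork trivet fixed to the worktop, 230 mm across, 12 mm thick; origin at the centre of its underside
- cooker: steel pressure cooker pot, loose on the trivet, 200 mm across, 130 mm high, some 4 kg with lid; pushed too hard it slides. Origin: centre of its underside, z up, x along its long black pot handle (28 mm wide, 22 mm thick, out to 250 mm from the axis, top 122 mm above the origin). A short helper handle on the other side reaches 141 mm from the axis
- lid (a joint): turn of the lid on the pot, rad: 0 = locked, against a firm stop, with the lid's arm exactly above the pot handle; grows counter-clockwise seen from above, to 1.1 (open). A stiff seal: about 0.45 N m to turn (some 3 N at the arm), and it stays where it is left
- lid_centre (a point): centre of the lid's top, on the turning axis of both lid and valve, 152 mm above the pot's underside; its frame turns with the lid: x points along the lid's arm, z up. The lid is a shallow dome, 208 mm across: at its middle the top is at this height, at its rim 14 mm lower
- lid_arm (a point): on the top face of the lid's straight black arm, 170 mm from the axis. The arm is a level bar 26 mm wide, 22 mm thick, from 95 to 250 mm from the axis (a 20 mm wide steel bracket, top 10 mm lower, joins it to the lid from 73 mm out). Its top is 160 mm and underside 138 mm above the pot's underside, 16 mm clear of the pot handle
- valve (a joint): turn of the black valve pointer on the lid, rad: 0 (or a full turn) = points straight along the lid's arm (sealed); grows counter-clockwise seen from above, turns freely all round without stops, starts anywhere from 0.8 to 5.4. Light: about 0.05 N m to turn (1 N at the pointer), stays where it is left
- valve_tip (a point): on the top face of the valve pointer, 60 mm from the axis. The pointer is a level bar 14 mm wide, 16 mm thick, its pointed end 63 mm from the axis, with a hub 34 mm across on the axis and no tail. Top 176 mm, underside 160 mm above the pot's underside, 8 mm above the lid's middle. Nothing else on the lid reaches above its underside
- ramekin: low white round dish, 80 mm across, 45 mm high, stands free near the cooker, partly under the sweep of the lid arm; leave alone; origin at the centre of its underside
- spice_jar: small glass jar with steel cap, 44 mm across, 85 mm high; leave alone; origin at the centre of its underside
- mug: blue mug, 80 mm across, 92 mm high; leave alone; origin at the centre of its underside
- pepper_mill: turned dark wood mill, 58 mm across, 185 mm high; leave alone; origin at the centre of its underside
- spoon: wooden spoon lying flat, 260 mm long; leave alone; origin at the middle of its length
- oil: green glass bottle, 66 mm across, 240 mm high; leave alone; origin at the centre of its underside
- bowl: white bowl, 170 mm across, 70 mm high; leave alone; origin at the centre of its underside
Not all that is in view belongs to the job. Several things look just like the trivet: the one meant starts farthest from the robot's base.

How it is judged:
By the outcome, as a careful person would: the job done as asked, in the order asked, and still so for the second after the job is handed in, with the robot touching nothing.
It also fails if it takes over 61 s, if anything falls off the work surface, if the arm or the gripper's body presses on something with over 40 N, if the wrist force passes 120 N, or if a joint passes its speed limit or range.

## Robot

A 6-joint arm with a two-finger parallel gripper is mounted at the origin on the work surface. World frame = base frame: x ahead of the robot, y to its left, z up, the work surface at z = 0. Lengths are in m, angles in degrees, forces in N, time in s.
With the tool pointing down it reaches from about 0.375 to 0.9 m from the base axis. Payload 3.1 kg.
Tool frame: the origin (TCP) lies on the centre line of the jaws, within the pads' length; the fingertips stand 19 mm ahead of it and the grasp point (between the pads) is the TCP (tips_ahead is the distance from the TCP to the fingertips, in m); z points along the fingers, y is the line along which they close (so a half turn about z gives the same grasp; the last joint's range is limited). The gripper opens to 87 mm and grips with 3 to 60 N. Pads are 19 mm wide; open, the fingers measure 117 mm over their backs; the gripper's body (75 mm by 190 mm) begins 51 mm behind the grasp point.
Start: joints at [58.986, 30.224, 82.088, -0, 67.689, -10.227], TCP at [0.222, 0.584, 0.242] pointing down, gripper open.
Joint ranges: [-176.69, 176.69], [-43.24, 126.21], [12.49, 139.97], [-82, 262], [0, 151.66], [-163.58, 163.58]. Speed limits (degrees/s): [159.86, 159.86, 180, 180, 180, 180].

## Interface

Orientations are given as a 3x3 rotation matrix whose columns are the frame's x, y, z axes.
In Python, from rig import read_state, capture, hand_in, trace, landmark_of, tips_ahead gives the robot as it stands.
- The arm moves only by the shell command python3 -m jog 'ROWS'. ROWS is JSON, a list of rows, each an object of numbers: "tx", "ty", "tz": the shift along the tool's x, y, z in cm; "roll": the turn about the tool's z in rad; "jaw": the opening, from 0 (shut) to 1 (fully open). A call has 1 to 8 rows; each row shifts and turns the commanded pose from where the row before left it, along the tool's axes as they then stand; what a row does not reach is not made up. A row lasts 1/10 s, in which the tool goes at most 50 mm and 8.59 degrees, less where a joint would pass 70% of its speed; a pose out of reach is approached as far as the arm can. A call with a gripper value outside its range is refused whole. The fingers move at their own pace and stop on an object; the grip force is fixed at half the most. Time passes only in rows, so rows that do not move let the fingers close. It gives the time, the measured TCP pose, the force, the opening and the grip force at its end, in the units of the state.
- read_state(): the state, without advancing time (a new reading comes with each control period).
- capture(name): name is "side" or "top"; returns a dict with "img" (420x560x3 uint8, red, green, blue), "vertical_fov" (degrees; the focal length in pixels is half the picture's height over the tangent of half this angle, whatever the lens; pixels are square), "cx", "cy" (the principal point, pixels), "cam_to_world" (4x4, takes a point from camera to world coordinates). Camera axes: x right, y up, looking along -z (the intrinsics and any distortion apply to the point x, -y, -z); pixel columns grow to the right and rows downward; lengths in m; the calibration is good to about 2 mm. A picture is of the moment at which its call begins. There is no depth.
- hand_in(): hands the job in; it is judged then, once.
Trained networks look in the newest picture that a camera, given by its name, has taken for a name from the list of things; names that differ only in an ending like _2 or _b are one class to them, and where a whole thing is asked for, a point or a joint stands for the part that bears it (a point fixed in the world has none). Each returns a list of dicts, best first, with "p" (0 to 1); they miss things now and then, are a little off and sometimes report something else, mostly with a low value. They report only what shows in the picture. A call takes as long as a camera call. They do not tell look-alikes from the thing itself.
- trace(camera, thing): "pixels" (420x560 bool, what is visible of it) and "bbox" ([left, top, width, height] in pixels, round what is visible of it).
- landmark_of(camera, thing): "point" ([row, column] in pixels: a listed point, or the origin of a listed thing).
The state is a dict: "time_s": time; "joint_positions": joint angles; "qvel": joint speeds; "tau": joint torques, N m; "position": TCP position; "tcp_rot": TCP orientation; "force": force on the tool from outside, world axes, zero at the start; "moment": the same for the moment, N m; "opening": opening from 0.0 (shut) to 1.0 (fully open); "grasp_force": force on a finger pad.
Only numpy, scipy, OpenCV 4.12 (cv2) and the standard library are available. Lean on these libraries where they do the work, as an engineer would, in place of code of your own. Each camera call takes 0.05 s, during which the arm holds its last target. There are 200 camera calls.

## Working session

There is one attempt and no reset: what is moved stays moved. The work goes in short steps, Python scripts to look and compute and a shell command to move; the robot and the scene stay as the last step left them, time stands still between calls to the robot, and variables do not carry over. Pictures are saved under pics/ and viewed, at most 10 in all, crops included, and the job is handed in when it is done.

```bash
ls; mkdir -p pics; cat > h.py <<'E'
import numpy as np, cv2, json
from rig import *
def ray(c,rc):
    f=210/np.tan(np.radians(c["vertical_fov"]/2)); r,co=rc
    d=np.array([(co-c["cx"])/f,-(r-c["cy"])/f,-1]); M=np.array(c["cam_to_world"])
    d=M[:3,:3]@d; return M[:3,3],d/np.linalg.norm(d)
def atz(c,rc,z):
    o,d=ray(c,rc); return o+d*(z-o[2])/d[2]
def tri(c1,p1,c2,p2):
    A=np.zeros((3,3));b=np.zeros(3)
    rs=[ray(c1,p1),ray(c2,p2)]
    for o,d in rs:
        P=np.eye(3)-np.outer(d,d);A+=P;b+=P@o
    x=np.linalg.solve(A,b); return x,max(np.linalg.norm((np.eye(3)-np.outer(d,d))@(x-o)) for o,d in rs)
def proj(c,X):
    f=210/np.tan(np.radians(c["vertical_fov"]/2)); M=np.array(c["cam_to_world"])
    p=M[:3,:3].T@(np.array(X)-M[:3,3]); return np.array([c["cy"]-f*p[1]/-p[2],c["cx"]+f*p[0]/-p[2]])
def caps():
    return {n:capture(n) for n in("side","top")}
E
python3 - <<'E'
from h import *
np.set_printoptions(precision=4,suppress=True)
C=caps()
for n,c in C.items():
    cv2.imwrite(f"pics/{n}0.png",c["img"][:,:,::-1]); print(n,[k for k in c if k!="img"],c["vertical_fov"],c["cx"],c["cy"],np.array(c["cam_to_world"]))
    for k in c:
        if k not in("img","vertical_fov","cx","cy","cam_to_world"):print(k,c[k])
L={}
for t in "trivet cooker lid_centre lid_arm valve_tip ramekin spice_jar mug pepper_mill oil bowl spoon".split():
    for n in C:
        L[n]=landmark_of(n,t); print(t,n,[(np.round(l["point"],1),round(l["p"],2)) for l in L[n][:5]])
    if L["side"] and L["top"]: print("  tri",tri(C["side"],L["side"][0]["point"],C["top"],L["top"][0]["point"]))
print(read_state())
E
```

```text
pics
side ['vertical_fov', 'cx', 'cy', 'cam_to_world'] 52.64657360601499 282.5596365693495 209.55810552861362 [[ 0.9753  0.1433 -0.1683  0.3031]
 [-0.221   0.6481 -0.7288 -0.9085]
 [ 0.0046  0.748   0.6637  0.915 ]
 [ 0.      0.      0.      1.    ]]
top ['vertical_fov', 'cx', 'cy', 'cam_to_world'] 51.89355106406268 282.2766382642197 211.39148000130456 [[ 0.0262  0.9871 -0.1577  0.3058]
 [-0.9995  0.0231 -0.0214 -0.0409]
 [-0.0175  0.1581  0.9873  1.4145]
 [ 0.      0.      0.      1.    ]]
trivet side [(array([291.4, 233.5]), 0.96)]
trivet top [(array([274.2, 339.3]), 0.95), (array([188.2, 287.4]), 0.26)]
  tri (array([ 0.3323, -0.1996,  0.0044]), np.float64(0.0022018458009293953))
cooker side [(array([205.8, 270.8]), 0.69), (array([232.4, 316. ]), 0.42)]
cooker top [(array([221.3, 240.6]), 0.62), (array([275.2, 156.9]), 0.41)]
  tri (array([ 0.4991,  0.1274, -0.0044]), np.float64(0.003279022473143531))
lid_centre side [(array([170.1, 267. ]), 0.82), (array([350.1, 360.6]), 0.19), (array([162.3, 207.5]), 0.16)]
lid_centre top [(array([213.3, 238.7]), 0.87)]
  tri (array([0.4946, 0.1
[... 1587 characters left out ...]
349.2, 358.6]), 0.58)]
spoon top [(array([189.9, 408. ]), 0.77)]
  tri (array([ 0.6088, -0.4269, -0.0048]), np.float64(0.006104508074719652))
{'time_s': 1.3, 'joint_positions': array([ 58.9853,  30.2237,  82.0864,  -0.0009,  67.6907, -10.2267]), 'qvel': array([ 0.0283, -0.0243,  0.052 , -0.0645,  0.0251,  0.0424]), 'tau': array([ -0.0016, -44.0006, -17.6979,   0.0633,   0.0505,  -0.    ]), 'position': array([0.2218, 0.5843, 0.2416]), 'tcp_rot': array([[-0.9349,  0.3549,  0.    ],
       [ 0.3549,  0.9349, -0.    ],
       [-0.    , -0.    , -1.    ]]), 'force': array([-0.4229, -0.0566, -0.1424]), 'moment': array([ 0.0148,  0.0169, -0.0078]), 'grasp_force': 0.0, 'opening': 1.0021705932481344}
```

View pics/top0.png

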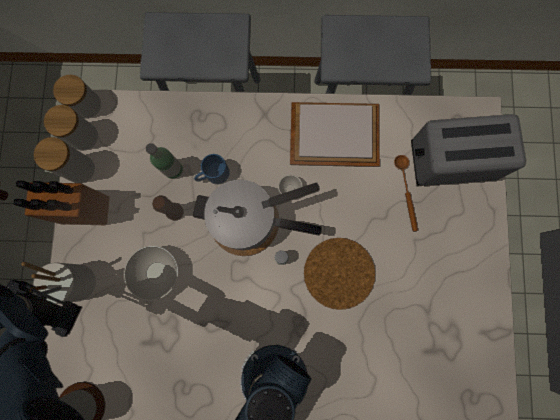

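View pics/side0.png

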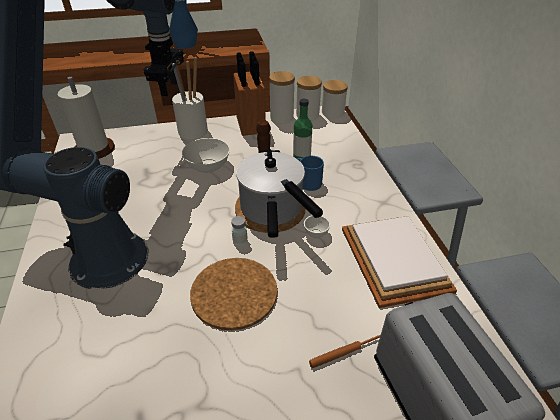

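```bash
cat > model.py <<'E'
from h import *
def bar(c,a,r0,r1,w,z):
    u=np.array([np.cos(a),np.sin(a)]);v=np.array([-u[1],u[0]])
    return [np.r_[np.array(c)+r*u+s*v,z] for r,s in((r0,-w/2),(r1,-w/2),(r1,w/2),(r0,w/2))]
def circ(c,r,z): return [np.r_[c[0]+r*np.cos(t),c[1]+r*np.sin(t),z] for t in np.linspace(0,6.28,60)]
def overlay(C,c,h,l,v,name,S=4):
    out=[]
    for n,(r0,r1,c0,c1) in C["win"].items():
        im=cv2.resize(C[n]["img"][r0:r1,c0:c1,::-1],None,fx=S,fy=S,interpolation=cv2.INTER_CUBIC)
        im=cv2.convertScaleAbs(im,alpha=1.5)
        for pts,col in((bar(c,h,.1,.25,.028,.134),(0,255,255)),(bar(c,h+l,.095,.25,.026,.172),(0,255,0)),(bar(c,h+l+v,.017,.063,.014,.188),(0,0,255)),(circ(c,.104,.150),(255,0,255)),(circ(c,.017,.188),(0,0,255))):
            q=np.array([((proj(C[n],p)-[r0,c0]+.5)*S)[::-1] for p in pts])
            cv2.polylines(im,[np.round(q).astype(int)],True,col,1)
        out.append(im)
    w=max(o.shape[1] for o in out)
    hh=max(o.shape[0] for o in out)
    cv2.imwrite(name,np.hstack([cv2.copyMakeBorder(o,0,hh-o.shape[0],0,0,0) for o in out]))
E
python3 - <<'E'
from model import *
np.set_printoptions(precision=4,suppress=True)
C=caps(); P={}
for t,z in(("lid_centre",.164),("lid_arm",.172),("valve_tip",.188),("cooker",.012)):
    for n in C:
        for l in landmark_of(n,t)[:2]: print(t,n,np.round(l["point"],1),round(l["p"],2),atz(C[n],l["point"],z)[:2])
# mask based: lid silhouettes
for n in C:
    for t in("lid","valve","cooker"):
        for m in trace(n,t)[:2]: 
            px=m["pixels"]; print(n,t,round(m["p"],2),m["bbox"],px.sum(),np.argwhere(px).mean(0))
c=np.array([.4975,.118])
C["win"]={"top":(165,255,195,325),"side":(130,250,230,330)}
C["win"]={"top":(165,255,190,325),"side":(135,245,232,330)}
overlay(C,c,-1.72,.5,2.6,"pics/ov1.png",S=3)
np.savez("c0.npz",top=C["top"]["img"],side=C["side"]["img"])
E
```

```text
lid_centre side [171.2 266.8] 0.59 [0.4857 0.0934]
lid_centre top [213.4 239.3] 0.76 [0.4965 0.1124]
lid_centre top [258.4 280.4] 0.39 [ 0.3681 -0.0119]
lid_arm side [195.8 300.4] 0.79 [ 0.5516 -0.0479]
lid_arm top [193.2 292.5] 0.97 [ 0.5589 -0.0424]
valve_tip side [148.4 269.2] 0.53 [0.5099 0.1754]
valve_tip top [208.6 218.2] 0.54 [0.5055 0.1711]
valve_tip top [274.2 157.2] 0.24 [0.3136 0.3347]
cooker side [205.5 271.9] 0.85 [0.5026 0.1097]
cooker top [223.2 243.8] 0.97 [0.4876 0.1149]
side lid 0.79 [236.0, 148.0, 86.6, 69.5] 2713 [176.8452 275.2112]
side lid 0.43 [229.9, 216.3, 19.8, 31.0] 374 [230.3102 238.7754]
side valve 0.43 [267.2, 148.0, 8.1, 20.1] 145 [159.     269.7724]
side cooker 0.68 [236.5, 150.9, 85.0, 87.7] 4676 [189.2592 272.972 ]
top lid 0.57 [203.6, 181.8, 119.2, 66.6] 4228 [211.8302 245.1157]
top valve 0.59 [216.3, 206.3, 27.3, 12.1] 189 [210.5714 232.0847]
top cooker 0.8 [194.2, 181.0, 126.3, 71.0] 5048 [213.1949 247.5895]
```

View pics/ov1.png

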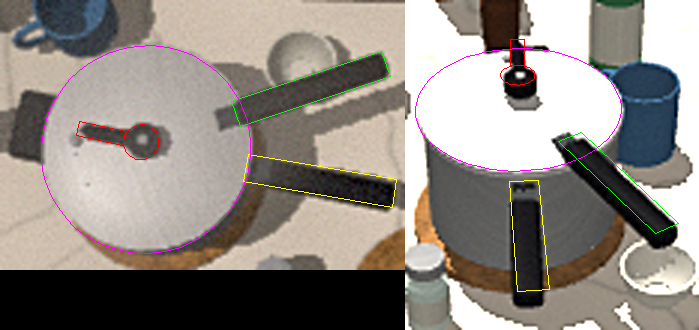

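```bash
python3 - <<'E'
from model import *
np.set_printoptions(precision=4,suppress=True)
s=capture("side");t=capture("top")
print("crock base",atz(s,(137,190),0),"mill",[atz(t,l["point"],0) for l in landmark_of("top","pepper_mill")[:1]], "utensil tip z.3",atz(t,(265,50),.3))
c=np.array([.4975,.118]);y=np.radians(81.45)
ty=np.array([np.cos(y),np.sin(y)]);tx=np.array([-np.sin(y),np.cos(y)])
def at(a,off,r=.19):
    u=np.array([np.cos(a),np.sin(a)]);v=np.array([-u[1],u[0]]);return c+r*u+off*v
p0=read_state()["position"][:2]
print("tx,ty",tx,ty)
for a,o in((-1.22,.045),(-1.22,.029),(-1.35,.0275),(-1.45,.026),(-1.55,.025),(-1.65,.0235),(-1.72,.0225)):
    p=at(a,o);d=p-p0;print(a,p,np.array([d@tx,d@ty])*100);p0=p
E
```

```text
crock base [0.2691 0.6045 0.    ] mill [array([0.5105, 0.3588, 0.    ])] utensil tip z.3 [0.3292 0.581  0.3   ]
tx,ty [-0.9889  0.1487] [0.1487 0.9889]
-1.22 [ 0.6051 -0.045 ] [-47.2578 -56.5303]
-1.22 [ 0.59   -0.0505] [ 1.4041 -0.7671]
-1.35 [ 0.5659 -0.0614] [ 2.2194 -1.4361]
-1.45 [ 0.5462 -0.0675] [ 1.8609 -0.8984]
-1.55 [ 0.5264 -0.0714] [ 1.8953 -0.6851]
-1.65 [ 0.5059 -0.0733] [ 2.0053 -0.486 ]
-1.72 [ 0.4915 -0.0732] [ 1.4232 -0.2109]
```

```bash
python3 -m jog '[{"tx":-1.4,"ty":-3.6,"jaw":0},{"tx":-1.4,"ty":-3.6,"jaw":0},{"tx":-1.4,"ty":-3.6,"jaw":0},{"tx":-1.4,"ty":-3.6,"jaw":0},{"roll":-0.107,"tz":-2,"jaw":0},{"roll":-0.106,"tz":-2,"jaw":0},{"jaw":0}]'
cat > t.py <<'E'
import sys
from h import *
# usage: t.py x y z -> tool-frame delta cm
s=read_state(); R=np.array(s["tcp_rot"]); T=np.array([float(v) for v in sys.argv[1:4]])
print("t",s["time_s"],"pos",np.round(s["position"],4),"F",np.round(s["force"],2),"yaw_y",np.degrees(np.arctan2(R[1,1],R[0,1])).round(2),"d_cm",np.round(R.T@(T-s["position"])*100,2),"open",s["opening"])
E
python3 t.py .605 -.045 .285
```

```text
t 2.25 pos [0.2218 0.5843 0.2416] F [ 0.23 -0.25  0.05] yaw_y 69.21 d_cm [-58.16 -45.23  -4.35] open 0.9982827181335578$[0]: bad value
```

```bash
python3 -m jog '[{"tx":-1.4,"ty":-3.6,"tz":0,"roll":0,"jaw":0.0}]' || python3 -m jog '[{"tx":-1.4,"ty":-3.6,"jaw":0.02}]'; python3 t.py .605 -.045 .285
```

```text
time_s: 2.35
position: [0.2231, 0.5492, 0.2417]
tcp_rot: [[-0.936, 0.353, 0.003], [0.353, 0.936, 0.005], [-0.001, 0.006, -1.0]]
force: [-0.6, -0.7, 0.5]
opening: 0.966
grasp_force: 0.0
t 2.35 pos [0.2231 0.5492 0.2417] F [-0.58 -0.68  0.49] yaw_y 69.32 d_cm [-56.71 -42.08  -4.55] open 0.9657291719038167
```

All keys are needed.

```bash
python3 -m jog '[{"tx":-1.4,"ty":-3.6,"tz":0,"roll":0,"jaw":0},{"tx":-1.4,"ty":-3.6,"tz":0,"roll":0,"jaw":0},{"tx":-1.4,"ty":-3.6,"tz":0,"roll":0,"jaw":0},{"tx":0,"ty":0,"tz":-2,"roll":-0.107,"jaw":0},{"tx":0,"ty":0,"tz":-2,"roll":-0.106,"jaw":0},{"tx":0,"ty":0,"tz":0,"roll":0,"jaw":0}]'
python3 t.py .605 -.045 .285
```

```text
time_s: 2.95
position: [0.2243, 0.431, 0.2841]
tcp_rot: [[-0.989, 0.15, 0.004], [0.15, 0.989, 0.005], [-0.003, 0.006, -1.0]]
force: [0.6, 1.0, -0.3]
opening: 0.448
grasp_force: 0.0
t 2.95 pos [0.2243 0.431  0.2841] F [ 0.6   1.04 -0.34] yaw_y 81.4 d_cm [-44.76 -41.37  -0.17] open 0.4480905050717268
```

```bash
python3 -m jog '[{"tx":-2.8,"ty":-2.6,"tz":0,"roll":0,"jaw":0},{"tx":-2.8,"ty":-2.6,"tz":0,"roll":0,"jaw":0},{"tx":-2.8,"ty":-2.6,"tz":0,"roll":0,"jaw":0},{"tx":-2.8,"ty":-2.6,"tz":0,"roll":0,"jaw":0},{"tx":-2.8,"ty":-2.6,"tz":0,"roll":0,"jaw":0},{"tx":-2.8,"ty":-2.6,"tz":0,"roll":0,"jaw":0},{"tx":-2.8,"ty":-2.6,"tz":0,"roll":0,"jaw":0},{"tx":-2.8,"ty":-2.6,"tz":0,"roll":0,"jaw":0}]' >/dev/null
python3 -m jog '[{"tx":-2.8,"ty":-2.6,"tz":0,"roll":0,"jaw":0},{"tx":-2.8,"ty":-2.6,"tz":0,"roll":0,"jaw":0},{"tx":-2.8,"ty":-2.6,"tz":0,"roll":0,"jaw":0},{"tx":-2.8,"ty":-2.6,"tz":0,"roll":0,"jaw":0},{"tx":-2.8,"ty":-2.6,"tz":0,"roll":0,"jaw":0},{"tx":-2.8,"ty":-2.6,"tz":0,"roll":0,"jaw":0},{"tx":-2.8,"ty":-2.6,"tz":0,"roll":0,"jaw":0},{"tx":0,"ty":0,"tz":0,"roll":0,"jaw":0}]'
python3 t.py .605 -.045 .173
```

```text
time_s: 4.55
position: [0.5835, -0.0225, 0.2804]
tcp_rot: [[-0.988, 0.155, 0.003], [0.155, 0.988, -0.002], [-0.003, -0.002, -1.0]]
force: [-0.9, -0.0, -0.6]
opening: 0.008
grasp_force: 0.0
t 4.55 pos [ 0.5835 -0.0225  0.2804] F [-0.85 -0.03 -0.59] yaw_y 81.08 d_cm [-2.45 -1.87 10.75] open 0.008073174554607569
```

```bash
python3 -m jog '[{"tx":-2.5,"ty":-1.9,"tz":0,"roll":-0.006,"jaw":0},{"tx":0,"ty":0,"tz":3,"roll":0,"jaw":0},{"tx":0,"ty":0,"tz":3,"roll":0,"jaw":0},{"tx":0,"ty":0,"tz":3,"roll":0,"jaw":0},{"tx":0,"ty":0,"tz":1.8,"roll":0,"jaw":0},{"tx":0,"ty":0,"tz":0,"roll":0,"jaw":0},{"tx":0,"ty":0,"tz":0,"roll":0,"jaw":0}]'
python3 t.py .605 -.045 .173
python3 - <<'E'
from model import *
C=caps(); C["win"]={"top":(165,255,190,325),"side":(135,245,232,330)}
overlay(C,(.4975,.118),-1.72,.5,2.6,"pics/ov2.png",S=3)
E
```

```text
time_s: 5.25
position: [0.6018, -0.0405, 0.1732]
tcp_rot: [[-0.99, 0.144, -0.001], [0.144, 0.99, 0.0], [0.001, 0.0, -1.0]]
force: [-0.0, -0.6, -0.9]
opening: 0.004
grasp_force: 0.0
t 5.25 pos [ 0.6018 -0.0405  0.1732] F [-0.   -0.62 -0.91] yaw_y 81.74 d_cm [-0.38 -0.4   0.02] open 0.0035836072560176016
```

View pics/ov2.png

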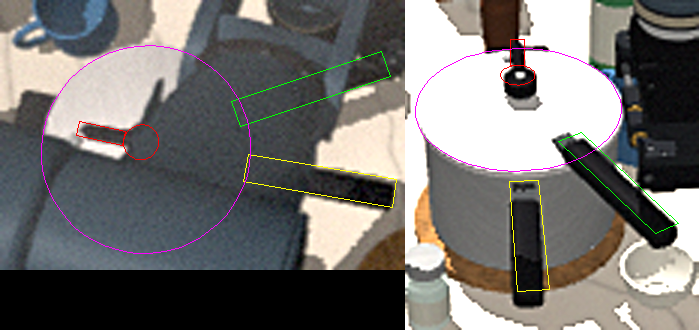

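```bash
python3 -m jog '[{"tx":1,"ty":-1.2,"tz":0,"roll":0,"jaw":0},{"tx":1.1,"ty":-0.7,"tz":0,"roll":0,"jaw":0},{"tx":1.1,"ty":-0.7,"tz":0,"roll":0,"jaw":0},{"tx":0.9,"ty":-0.45,"tz":0,"roll":0,"jaw":0},{"tx":0.9,"ty":-0.45,"tz":0,"roll":0,"jaw":0}]'
python3 t.py .5264 -.0714 .173
python3 -m jog '[{"tx":0.9,"ty":-0.35,"tz":0,"roll":0,"jaw":0},{"tx":0.9,"ty":-0.35,"tz":0,"roll":0,"jaw":0},{"tx":0,"ty":0,"tz":0,"roll":0,"jaw":0}]'
python3 t.py .4915 -.0732 .173
python3 - <<'E'
from model import *
C=caps(); C["win"]={"side":(135,265,210,400)}
overlay(C,(.4975,.118),-1.72,.17,2.6,"pics/ov3.png",S=4)
E
```

```text
time_s: 5.85
position: [0.5467, -0.0688, 0.174]
tcp_rot: [[-0.99, 0.144, 0.001], [0.144, 0.99, 0.0], [-0.001, 0.0, -1.0]]
force: [2.0, 2.3, 0.6]
opening: 0.006
grasp_force: 1.2
t 5.85 pos [ 0.5467 -0.0688  0.174 ] F [2.01 2.32 0.61] yaw_y 81.71 d_cm [ 1.97 -0.55  0.1 ] open 0.0064799051439947825
time_s: 6.15
position: [0.5266, -0.0731, 0.1734]
tcp_rot: [[-0.99, 0.143, -0.003], [0.143, 0.99, -0.0], [0.003, -0.001, -1.0]]
force: [-0.4, 0.9, -0.1]
opening: 0.006
grasp_force: 0.0
t 6.15 pos [ 0.5266 -0.0731  0.1734] F [-0.44  0.94 -0.14] yaw_y 81.77 d_cm [ 3.48 -0.51  0.05] open 0.005700791388720464
```

View pics/ov3.png

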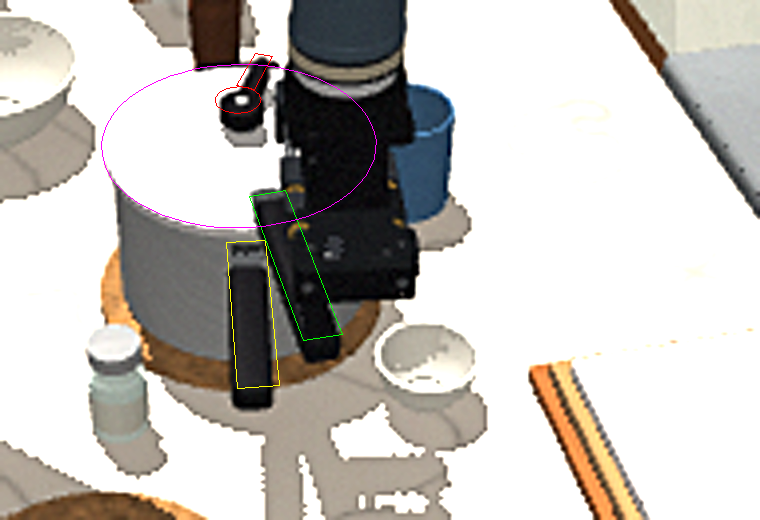

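```bash
python3 -m jog '[{"tx":0.7,"ty":-0.1,"tz":0,"roll":0,"jaw":0},{"tx":0.7,"ty":-0.1,"tz":0,"roll":0,"jaw":0},{"tx":0.6,"ty":-0.1,"tz":0,"roll":0,"jaw":0},{"tx":0.4,"ty":0,"tz":0,"roll":0,"jaw":0},{"tx":0,"ty":0,"tz":0,"roll":0,"jaw":0}]'
python3 t.py .4915 -.0732 .173
python3 -m jog '[{"tx":0.3,"ty":0,"tz":0,"roll":0,"jaw":0},{"tx":0,"ty":0,"tz":0,"roll":0,"jaw":0}]'|sed -n '2p;4p'
python3 -m jog '[{"tx":0.3,"ty":0,"tz":0,"roll":0,"jaw":0},{"tx":0,"ty":0,"tz":0,"roll":0,"jaw":0}]'|sed -n '2p;4p'
python3 - <<'E'
from model import *
C=caps(); C["win"]={"side":(135,265,210,400)}
overlay(C,(.4975,.118),-1.72,.0,2.6,"pics/ov4.png",S=4)
E
```

```text
time_s: 6.75
position: [0.5035, -0.0722, 0.1736]
tcp_rot: [[-0.99, 0.144, -0.001], [0.144, 0.99, 0.0], [0.001, 0.0, -1.0]]
force: [0.5, -0.4, -0.8]
opening: 0.006
grasp_force: 0.4
t 6.75 pos [ 0.5035 -0.0722  0.1736] F [ 0.5  -0.43 -0.76] yaw_y 81.74 d_cm [ 1.18 -0.28  0.06] open 0.006070764601929188
position: [0.5012, -0.0719, 0.1736]
force: [1.1, -2.3, -0.1]
position: [0.4983, -0.0715, 0.1736]
force: [1.7, -1.2, -0.2]
```

View pics/ov4.png

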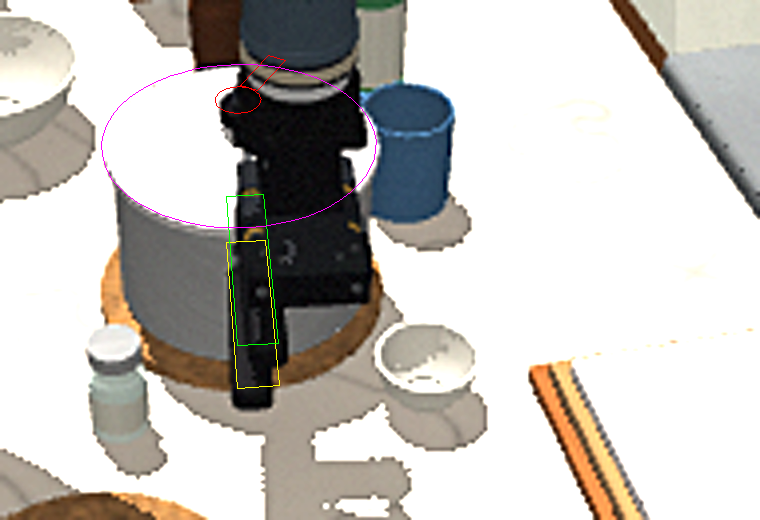

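```bash
python3 -m jog '[{"tx":0.3,"ty":0,"tz":0,"roll":0,"jaw":0},{"tx":0,"ty":0,"tz":0,"roll":0,"jaw":0}]'|sed -n '2p;4p'
python3 -m jog '[{"tx":0.2,"ty":0,"tz":0,"roll":0,"jaw":0},{"tx":0,"ty":0,"tz":0,"roll":0,"jaw":0}]'|sed -n '2p;4p'
python3 -m jog '[{"tx":0.1,"ty":0,"tz":0,"roll":0,"jaw":0},{"tx":0,"ty":0,"tz":0,"roll":0,"jaw":0}]'|sed -n '2p;4p'
python3 t.py .4915 -.0732 .173
```

```text
position: [0.4953, -0.0711, 0.1735]
force: [1.5, -2.7, 0.6]
position: [0.4934, -0.0708, 0.1735]
force: [1.3, -2.0, -0.1]
position: [0.4926, -0.0708, 0.1736]
force: [2.2, -2.6, -1.1]
t 7.85 pos [ 0.4926 -0.0708  0.1736] F [ 2.25 -2.56 -1.13] yaw_y 81.76 d_cm [ 0.07 -0.26  0.06] open 0.004451526939086156
```

```bash
for i in 1; do python3 -m jog '[{"tx":0.1,"ty":0,"tz":0,"roll":0,"jaw":0},{"tx":0,"ty":0,"tz":0,"roll":0,"jaw":0}]'|sed -n '2p;4p'; done
python3 -m jog '[{"tx":0.1,"ty":0,"tz":0,"roll":0,"jaw":0},{"tx":0,"ty":0,"tz":0,"roll":0,"jaw":0}]'|sed -n '2p;4p'
python3 -m jog '[{"tx":0.1,"ty":0,"tz":0,"roll":0,"jaw":0},{"tx":0,"ty":0,"tz":0,"roll":0,"jaw":0}]'|sed -n '2p;4p'
python3 - <<'E'
from model import *
C=caps(); C["win"]={"side":(135,265,210,400)}
overlay(C,(.4975,.118),-1.72,.0,2.6,"pics/ov5.png",S=4)
E
```

```text
position: [0.4916, -0.0706, 0.1736]
force: [2.1, -0.9, 0.2]
position: [0.4905, -0.0704, 0.1736]
force: [2.9, -3.3, -0.8]
position: [0.49, -0.0703, 0.1736]
force: [3.2, -1.0, -1.4]
```

View pics/ov5.png

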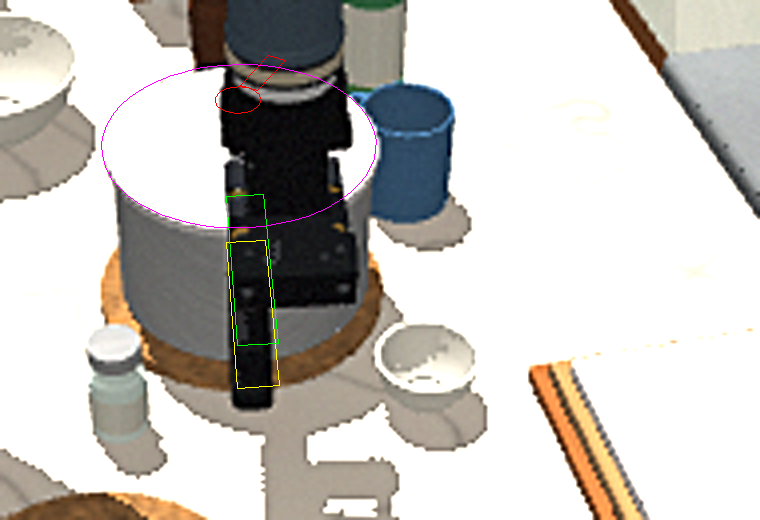

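```bash
python3 -m jog '[{"tx":0.1,"ty":0,"tz":0,"roll":0,"jaw":0},{"tx":0,"ty":0,"tz":0,"roll":0,"jaw":0}]'|sed -n '2p;4p'
python3 -m jog '[{"tx":0.1,"ty":0,"tz":0,"roll":0,"jaw":0},{"tx":0,"ty":0,"tz":0,"roll":0,"jaw":0}]'|sed -n '2p;4p'
python3 - <<'E'
from h import *
print(read_state()["tau"])
E
```

```text
position: [0.4899, -0.0703, 0.1737]
force: [5.6, -2.1, -2.3]
position: [0.4897, -0.0703, 0.1737]
force: [6.9, -2.0, -4.5]
[  0.67087848 -36.50250077  -8.64026785  -0.11911229   2.18401708
  -0.03954838]
```

```bash
python3 -m jog '[{"tx":-1.5,"ty":0,"tz":0,"roll":0,"jaw":0},{"tx":-1.5,"ty":0,"tz":-2,"roll":0,"jaw":0},{"tx":0,"ty":-4.5,"tz":-2,"roll":0,"jaw":0},{"tx":0,"ty":-4.5,"tz":-2,"roll":0,"jaw":0},{"tx":0,"ty":-4.5,"tz":-1,"roll":0,"jaw":0},{"tx":0,"ty":-4.5,"tz":0,"roll":0,"jaw":0},{"tx":0,"ty":-4.5,"tz":0,"roll":0,"jaw":0},{"tx":0,"ty":0,"tz":0,"roll":0,"jaw":0}]'
python3 t.py .4915 -.0732 .173
python3 - <<'E'
from model import *
C=caps(); 
C["win"]={"top":(165,255,190,325),"side":(135,245,232,330)}
overlay(C,(.4975,.118),-1.72,0,2.6,"pics/ov6.png",S=3)
for n in C:
    for t,z in(("lid_centre",.164),("lid_arm",.172),("valve_tip",.188),("cooker",.012)):
        for l in landmark_of(n,t)[:1]: print(t,n,np.round(l["point"],1),round(l["p"],2),atz(C[n],l["point"],z)[:2])
E
```

```text
time_s: 9.75
position: [0.4834, -0.301, 0.2431]
tcp_rot: [[-0.989, 0.149, -0.002], [0.149, 0.989, 0.0], [0.002, 0.0, -1.0]]
force: [0.8, 0.7, 0.1]
opening: 0.009
grasp_force: 0.0
t 9.75 pos [ 0.4834 -0.301   0.2431] F [0.81 0.75 0.14] yaw_y 81.45 d_cm [ 2.57 22.65  7.01] open 0.008939727502810114
lid_centre side [170.3 267.1] 0.83 [0.48741603 0.09759665]
lid_arm side [206.7 273.9] 0.62 [ 0.4714715  -0.07659832]
valve_tip side [145.7 276.8] 0.41 [0.53593677 0.18508603]
cooker side [205.8 271.9] 0.68 [0.50233149 0.10829048]
lid_centre top [209.7 236.5] 0.58 [0.50736326 0.12112226]
lid_arm top [222.  293.7] 0.95 [ 0.47379028 -0.04783936]
valve_tip top [199.7 220.5] 0.46 [0.53176319 0.16573654]
cooker top [217.8 242. ] 0.81 [0.50530855 0.12152531]Traceback (most recent call last):
  File "<stdin>", line 7, in <module>
ValueError: no camera of that name has taken a picture
```

View pics/ov6.png

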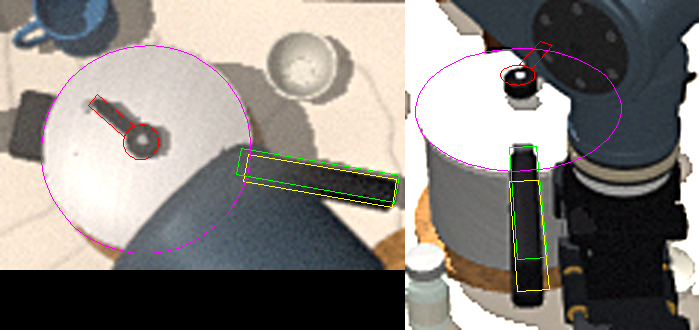

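```bash
python3 -m jog '[{"tx":0,"ty":4.5,"tz":0,"roll":0,"jaw":0},{"tx":0,"ty":4.5,"tz":0,"roll":0,"jaw":0},{"tx":0,"ty":4.5,"tz":0,"roll":0,"jaw":0},{"tx":0,"ty":0,"tz":0,"roll":0.135,"jaw":0},{"tx":0,"ty":0,"tz":0,"roll":0.135,"jaw":0},{"tx":0,"ty":0,"tz":0,"roll":0.135,"jaw":0},{"tx":0,"ty":0,"tz":0,"roll":0.135,"jaw":0},{"tx":0,"ty":0,"tz":0,"roll":0,"jaw":0}]' >/dev/null
python3 - <<'E'
import numpy as np
c=np.array([.4975,.118]);a=.88;u=np.array([np.cos(a),np.sin(a)]);v=np.array([-u[1],u[0]])
for o in(.030,.0165):print(c+.045*u+o*v)
E
python3 t.py .503 .172 .243
```

```text
[0.50304964 0.17179778]
[0.51345461 0.16319624]
t 11.05 pos [ 0.5045 -0.1627  0.2437] F [ 0.41  0.47 -0.68] yaw_y 50.88 d_cm [21.24 25.88  0.07] open 0.003649846204473769
```

```bash
python3 -m jog '[{"tx":3,"ty":3.7,"tz":0,"roll":0,"jaw":0},{"tx":3,"ty":3.7,"tz":0,"roll":0,"jaw":0},{"tx":3,"ty":3.7,"tz":0,"roll":0,"jaw":0},{"tx":3,"ty":3.7,"tz":0,"roll":0,"jaw":0},{"tx":3,"ty":3.7,"tz":0,"roll":0,"jaw":0},{"tx":3,"ty":3.7,"tz":0,"roll":0,"jaw":0},{"tx":3.2,"ty":3.7,"tz":0,"roll":0,"jaw":0},{"tx":0,"ty":0,"tz":0,"roll":0,"jaw":0}]' >/dev/null
python3 t.py .503 .172 .193
```

```text
t 11.85 pos [0.5027 0.177  0.2437] F [ 0.62 -1.15  0.14] yaw_y 51.42 d_cm [-0.34 -0.38  5.07] open 0.007735781403119318
```

```bash
python3 -m jog '[{"tx":-0.2,"ty":-0.3,"tz":0,"roll":0.015,"jaw":0},{"tx":0,"ty":0,"tz":2,"roll":0,"jaw":0},{"tx":0,"ty":0,"tz":2,"roll":0,"jaw":0},{"tx":0,"ty":0,"tz":1,"roll":0,"jaw":0},{"tx":0,"ty":0,"tz":0,"roll":0,"jaw":0},{"tx":0,"ty":0,"tz":0,"roll":0,"jaw":0}]' >/dev/null
python3 t.py .5135 .1632 .193
```

```text
t 12.45 pos [0.5039 0.1668 0.1939] F [-0.2   0.6   0.04] yaw_y 49.9 d_cm [-0.97  0.34  0.09] open 0.0010326294445590727
```

```bash
python3 -m jog '[{"tx":-0.5,"ty":0.3,"tz":0,"roll":0,"jaw":0},{"tx":-0.5,"ty":0,"tz":0,"roll":0,"jaw":0},{"tx":-0.6,"ty":0.18,"tz":0,"roll":0.13,"jaw":0},{"tx":-0.6,"ty":0.18,"tz":0,"roll":0.13,"jaw":0},{"tx":-0.6,"ty":0.18,"tz":0,"roll":0.13,"jaw":0},{"tx":-0.6,"ty":0.18,"tz":0,"roll":0.13,"jaw":0},{"tx":-0.6,"ty":0.18,"tz":0,"roll":0.13,"jaw":0},{"tx":0,"ty":0,"tz":0,"roll":0,"jaw":0}]'
cat > v.py <<'E'
import sys
from model import *
s=read_state();R=np.array(s["tcp_rot"]);c=np.array([.4975,.118]);d=np.array(s["position"][:2])-c
y=np.arctan2(R[1,1],R[0,1]);print("yaw_y",y,"u,v mm",1000*np.array([d@[np.cos(y),np.sin(y)],d@[-np.sin(y),np.cos(y)]]),"z",s["position"][2],"F",s["force"])
E
python3 v.py
```

```text
time_s: 13.25
position: [0.5385, 0.1441, 0.1942]
tcp_rot: [[-0.22, 0.976, 0.002], [0.976, 0.22, -0.0], [-0.001, 0.002, -1.0]]
force: [-0.7, -0.5, 0.9]
opening: 0.005
grasp_force: 0.0
yaw_y 0.22165961359193362 u,v mm [45.77534343 16.43257556] z 0.19419531724317327 F [-0.67189106 -0.5193823   0.90019722]
```

Tracking exactly as intended; continue to about 0.2 rad short.

```bash
python3 -m jog '[{"tx":-0.6,"ty":0.18,"tz":0,"roll":0.13,"jaw":0},{"tx":-0.6,"ty":0.18,"tz":0,"roll":0.13,"jaw":0},{"tx":-0.6,"ty":0.18,"tz":0,"roll":0.13,"jaw":0},{"tx":-0.6,"ty":0.18,"tz":0,"roll":0.13,"jaw":0},{"tx":-0.6,"ty":0.18,"tz":0,"roll":0.13,"jaw":0},{"tx":-0.6,"ty":0.18,"tz":0,"roll":0.13,"jaw":0},{"tx":0,"ty":0,"tz":0,"roll":0,"jaw":0}]'>/dev/null; python3 v.py
python3 -m jog '[{"tx":-0.6,"ty":0.18,"tz":0,"roll":0.13,"jaw":0},{"tx":-0.6,"ty":0.18,"tz":0,"roll":0.13,"jaw":0},{"tx":-0.6,"ty":0.18,"tz":0,"roll":0.13,"jaw":0},{"tx":-0.6,"ty":0.18,"tz":0,"roll":0.13,"jaw":0},{"tx":-0.6,"ty":0.18,"tz":0,"roll":0.13,"jaw":0},{"tx":-0.6,"ty":0.18,"tz":0,"roll":0.13,"jaw":0},{"tx":0,"ty":0,"tz":0,"roll":0,"jaw":0},{"tx":0,"ty":0,"tz":0,"roll":0,"jaw":0}]'>/dev/null; python3 v.py
```

```text
yaw_y -0.5558836304439378 u,v mm [45.20223384 16.4132354 ] z 0.19401048646875294 F [0.19758166 0.1930839  0.25493363]
yaw_y -1.3326750909982241 u,v mm [44.74630205 16.087506  ] z 0.19378526968422333 F [0.81153948 0.35459164 0.16446753]
```

```bash
python3 -m jog '[{"tx":-0.6,"ty":0.18,"tz":0,"roll":0.13,"jaw":0},{"tx":-0.6,"ty":0.18,"tz":0,"roll":0.13,"jaw":0},{"tx":-0.46,"ty":0.14,"tz":0,"roll":0.1,"jaw":0},{"tx":0,"ty":0,"tz":0,"roll":0,"jaw":0},{"tx":0,"ty":0,"tz":0,"roll":0,"jaw":0}]'>/dev/null; python3 v.py
python3 -m jog '[{"tx":2,"ty":0,"tz":0,"roll":0,"jaw":0},{"tx":0,"ty":0,"tz":-4,"roll":0,"jaw":0},{"tx":0,"ty":4.5,"tz":-2,"roll":0,"jaw":0},{"tx":0,"ty":4.5,"tz":0,"roll":0,"jaw":0},{"tx":0,"ty":4.5,"tz":0,"roll":0,"jaw":0},{"tx":0,"ty":4.5,"tz":0,"roll":0,"jaw":0},{"tx":0,"ty":4.5,"tz":0,"roll":0,"jaw":0},{"tx":0,"ty":4.5,"tz":0,"roll":0,"jaw":0}]'>/dev/null
python3 -m jog '[{"tx":0,"ty":4.5,"tz":0,"roll":0,"jaw":0},{"tx":0,"ty":4.5,"tz":0,"roll":0,"jaw":0},{"tx":0,"ty":0,"tz":0,"roll":0,"jaw":0}]'
python3 - <<'E'
from model import *
C=caps(); np.savez("c7.npz",top=C["top"]["img"],side=C["side"]["img"])
C["win"]={"top":(165,255,190,325),"side":(135,245,232,330)}
overlay(C,(.4975,.118),-1.73,0,0.04,"pics/ov7.png",S=3)
E
```

```text
yaw_y -1.693399249704209 u,v mm [44.79370892 15.68657001] z 0.19356827578950309 F [ 0.55743087 -0.39200593  0.20041984]
time_s: 16.35
position: [0.4817, -0.2942, 0.2535]
tcp_rot: [[0.992, -0.129, 0.001], [-0.129, -0.992, -0.003], [0.001, 0.003, -1.0]]
force: [-0.2, 1.0, 0.1]
opening: 0.006
grasp_force: 0.0
```

View pics/ov7.png

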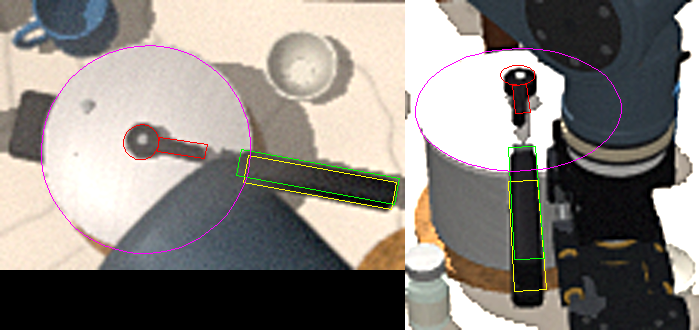

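```bash
python3 - <<'E'
from model import *
np.set_printoptions(precision=3,suppress=True,linewidth=150)
C={n:capture(n) for n in("top","side")}
ims={n:np.mean([C[n]["img"].mean(2)]+[capture(n)["img"].mean(2) for _ in range(5)],0) for n in C}
c=np.array([.4975,.118])
# sample in rectified planes: for each r, profile over tangential s
def prof(n,a,r,s,z):
    u=np.array([np.cos(a),np.sin(a)]);v=np.array([-u[1],u[0]])
    P=np.array([[proj(C[n],np.r_[c+x*u+t*v,z])for t in s]for x in r]).astype(np.float32)
    return cv2.remap(ims[n].astype(np.float32),P[...,1],P[...,0],cv2.INTER_CUBIC)
s=np.arange(-.03,.0301,.0005);a=-1.73
for n in C:
  for nm,r,z,hw in(("arm",np.arange(.12,.245,.005),.172,.013),("ptr",np.arange(.022,.05,.002),.188,.007)):
    I=prof(n,a,r,s,z)
    for sgn in(1,-1):
        ctr=[]
        for row in I:
            g=sgn*np.gradient(row); m=(s*sgn>hw-.007)&(s*sgn<hw+.008)
            g=np.where(m,np.clip(g,0,None),0); g[g<.4*g.max()]=0; ctr.append((g@s)/max(g.sum(),1e-9))
        ctr=np.array(ctr); k=np.ones(len(r),bool)
        for _ in range(4):
            p=np.polyfit(r[k],ctr[k],1); e=abs(ctr-np.polyval(p,r)); k=e<max(.0008,2*np.median(e))
        print(n,nm,"edge",sgn,"slope",round(p[0],4),"s at0 mm",round(p[1]*1e3,2),"at r0 mm",ctr[::3]*1e3, "rms",round(e[k].std()*1e3,2),k.sum())
E
```

```text
top arm edge 1 slope 0.0113 s at0 mm 10.75 at r0 mm [13.097 12.534 12.293 12.01  15.782 15.389 13.886 13.418 13.206] rms 0.3 18
top arm edge -1 slope -0.002 s at0 mm -19.59 at r0 mm [-17.079 -19.749 -19.902 -19.669 -19.651 -19.672 -19.662 -19.85  -19.912] rms 0.13 23
top ptr edge 1 slope -0.1421 s at0 mm 12.93 at r0 mm [8.975 8.931 7.309 7.562 6.201] rms 0.33 15
top ptr edge -1 slope -0.0414 s at0 mm -7.73 at r0 mm [-9.308 -8.715 -8.883 -9.313 -9.528] rms 0.2 15
side arm edge 1 slope -0.0165 s at0 mm 15.45 at r0 mm [13.419 13.004 12.974 13.428 12.8   12.243 11.319 10.94  11.789] rms 0.23 25
side arm edge -1 slope -0.0338 s at0 mm -7.9 at r0 mm [-11.978 -12.733 -12.796 -13.325 -14.089 -14.474 -14.977 -15.612 -15.936] rms 0.08 25
side ptr edge 1 slope 0.2113 s at0 mm -0.54 at r0 mm [ 3.481  2.861 13.779 10.478  8.201] rms 1.14 12
side ptr edge -1 slope 0.1352 s at0 mm -16.96 at r0 mm [-13.686 -13.803 -11.481 -11.054 -11.476] rms 0.25 14
```

```bash
python3 -m jog '[{"tx":-1,"ty":4.5,"tz":0,"roll":0,"jaw":0},{"tx":-1,"ty":4.5,"tz":0,"roll":0,"jaw":0},{"tx":-1,"ty":4.5,"tz":0,"roll":0,"jaw":0},{"tx":-1,"ty":4.5,"tz":0,"roll":0,"jaw":0},{"tx":0,"ty":0,"tz":0,"roll":0,"jaw":0}]'|head -2
cat > fit.py <<'E'
from model import *
from scipy.optimize import minimize
np.set_printoptions(precision=4,suppress=True)
S=4
def prism(c,a,poly,z0,z1):
    u=np.array([np.cos(a),np.sin(a)]);v=np.array([-u[1],u[0]])
    return [np.r_[c+x*u+y*v,z] for x,y in poly for z in(z0,z1)]
R=lambda a,b,w:[(a,-w/2),(b,-w/2),(b,w/2),(a,w/2)]
HUB=[(.017*np.cos(t),.017*np.sin(t)) for t in np.linspace(0,6.28,24)]
PTR=R(0,.052,.014)+[(.063,0)]
def render(cam,win,parts):
    r0,r1,c0,c1=win; m=np.zeros(((r1-r0)*S,(c1-c0)*S),np.uint8)
    for P in parts:
        q=np.array([((proj(cam,p)-[r0,c0]+.5)*S)[::-1] for p in P],np.float32)
        cv2.fillConvexPoly(m,np.round(cv2.convexHull(q)*16).astype(int),255,shift=4)
    return cv2.GaussianBlur(cv2.resize(m,(c1-c0,r1-r0),interpolation=cv2.INTER_AREA).astype(float)/255,(0,0),.5)
def fit(cam,I,win,kind,x0,T):
    r0,r1,c0,c1=win; G=np.minimum(I[r0:r1,c0:c1],T)
    def parts(x):
        c=np.array(x[:2])/100
        if kind=="ptr": return [prism(c,x[2],PTR,.172,.188),prism(c,0,HUB,.164,.188)]
        return [prism(c,x[2],R(.095,.25,.026),.150,.172),prism(c,x[3],R(.1,.25,.028),.112,.134)]
    def cost(x):
        m=render(cam,win,parts(x)).ravel(); A=np.c_[m,np.ones_like(m)]
        k,*_=np.linalg.lstsq(A,G.ravel(),rcond=None); return ((A@k-G.ravel())**2).mean()
    best=min((minimize(cost,np.array(x0)+d,method="Nelder-Mead",options=dict(xatol=1e-4,fatol=1e-5,initial_simplex=np.array(x0)+d+np.vstack([np.zeros(len(x0)),np.diag([.4,.4]+[.06]*(len(x0)-2))]))) for d in(0,.05,-.05)),key=lambda r:r.fun)
    return best.x,best.fun
if __name__=="__main__":
    for n,wp,wa in(("top",(200,228,225,262),(208,240,272,328)),("side",(150,186,258,284),(180,240,262,286))):
        C=capture(n); I=np.mean([C["img"].mean(2)]+[capture(n)["img"].mean(2) for _ in range(5)],0)
        for q,w,x0 in(("ptr",wp,[49.75,11.8,-1.72]),("arm",wa,[49.75,11.8,-1.73,-1.73])):
            G=I[w[0]:w[1],w[2]:w[3]]; lo,hi=np.percentile(G,5),np.percentile(G,80)
            for f in(.4,.6): x,e=fit(C,I,w,q,x0,lo+f*(hi-lo)); print(n,q,f,round(lo),round(hi),x,round(e,2))
E
python3 fit.py
python3 - <<'E'
from model import *
C=caps(); C["win"]={"top":(190,245,215,328),"side":(145,245,240,300)}
C["win"]={"top":(195,240,222,326)}
im=cv2.resize(C["top"]["img"][195:240,220:328,::-1],None,fx=7,fy=7,interpolation=cv2.INTER_CUBIC)
im2=cv2.resize(C["side"]["img"][148:242,245:300,::-1],None,fx=3,fy=3,interpolation=cv2.INTER_CUBIC)
o=np.zeros((315+285,756,3),np.uint8);o[:315]=im;o[315:597,:165]=im2
cv2.imwrite("pics/z8.png",o)
E
```

```text
time_s: 17.55
position: [0.4173, -0.4681, 0.2536]
top ptr 0.4 58 154 [50.016  11.4939 -1.8051] 26.09
top ptr 0.6 58 154 [50.0166 11.4277 -1.8041] 50.54
top arm 0.4 18 150 [49.8819 11.8227 -1.7546 -1.7252] 92.34
top arm 0.6 18 150 [49.6962 11.7784 -1.7356 -1.7204] 203.84
side ptr 0.4 17 116 [50.2898 12.7525 -1.8275] 120.49
side ptr 0.6 17 116 [50.5686 12.9525 -1.8601] 334.13
side arm 0.4 21 76 [39.0683 13.9883 -1.2838 -1.2763] 21.59
side arm 0.6 21 76 [44.4855 11.8528 -1.6218 -1.4593] 64.75
```

View pics/z8.png

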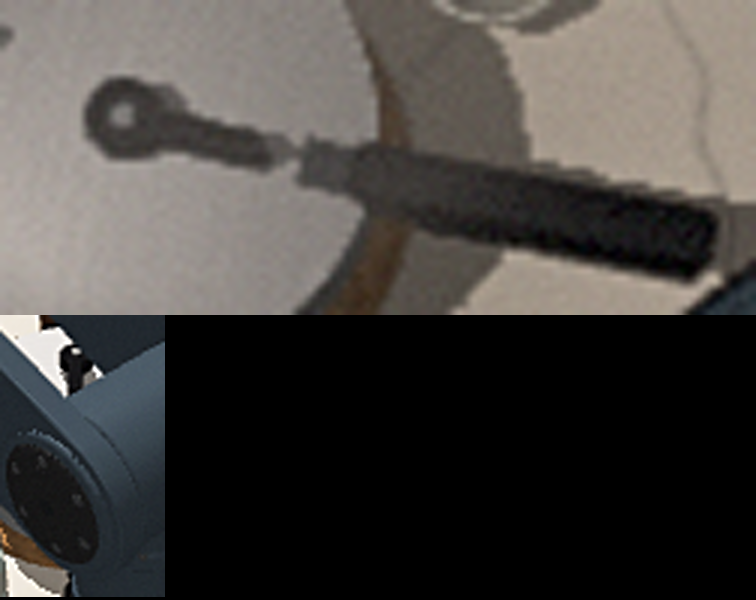

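```bash
cat > joint.py <<'E'
from fit import *
# joint fit, common centre/angles, image shift per camera; x=[cx,cy(cm), arm, ptr]
def joint(data,x0,hand=None):
    def cost(x,full=False):
        tot=0
        for i,(cam,I,win,T) in enumerate(data):
            c=x[:2]/100
            P=[prism(c,x[2],R(.095,.25,.026),.150,.172),prism(c,x[2],R(.1,.25,.028),.112,.134),prism(c,x[3],PTR,.172,.188),prism(c,0,HUB,.164,.188)]
            for w,t in zip(win,T):
                m=render(cam,w,P).ravel(); G=np.minimum(I[w[0]:w[1],w[2]:w[3]],t).ravel(); A=np.c_[m,np.ones_like(m)]
                k,*_=np.linalg.lstsq(A,G,rcond=None); tot+=((A@k-G)**2).mean()/G.var()
        return tot
    x0=np.array(x0)
    r=min((minimize(cost,x0+d,method="Nelder-Mead",options=dict(xatol=1e-4,fatol=1e-6,maxiter=600,initial_simplex=x0+d+np.vstack([np.zeros(4),np.diag([.4,.4,.05,.08])]))) for d in(0,np.array([.2,-.2,.03,-.03]))),key=lambda r:r.fun)
    return r.x,r.fun
E
python3 - <<'E'
from joint import *
t=capture("top"); It=np.mean([t["img"].mean(2)]+[capture("top")["img"].mean(2) for _ in range(5)],0)
s=capture("side"); Is=np.load("c7.npz")["side"].mean(2)
x0=[49.9,11.6,-1.74,-1.76]
T=(t,It,[(200,228,225,262),(208,240,285,324)],[97,75]); Sd=(s,Is,[(150,178,258,284),(184,236,262,284)],[60,45])
for nm,d in(("top",[T]),("side",[Sd]),("both",[T,Sd])): print(nm,*joint(d,x0))
E
```

```text
top [50.041  11.5293 -1.7488 -1.811 ] 0.34847518783773157
side [49.9056 11.2185 -1.7495 -1.7864] 1.1676121770680037
both [50.0276 11.4639 -1.7522 -1.8053] 1.540092718157425
```

```bash
python3 -m jog '[{"tx":0,"ty":-2,"tz":0,"roll":0.05,"jaw":0},{"tx":0,"ty":0,"tz":0,"roll":0,"jaw":0},{"tx":0,"ty":0,"tz":0,"roll":0,"jaw":0}]'|head -2; python3 t.py .4559 .0770 .243
```

```text
time_s: 18.9
position: [0.4221, -0.4421, 0.2537]
t 18.9 pos [ 0.4221 -0.4421  0.2537] F [-0.34  0.18 -0.04] yaw_y -100.06 d_cm [ -5.74 -51.71   1.03] open 0.005420972059041912
```

```bash
python3 -m jog '[{"tx":-0.5,"ty":-4.3,"tz":0,"roll":0,"jaw":0},{"tx":-0.5,"ty":-4.3,"tz":0,"roll":0,"jaw":0},{"tx":-0.5,"ty":-4.3,"tz":0,"roll":0,"jaw":0},{"tx":-0.5,"ty":-4.3,"tz":0,"roll":0,"jaw":0},{"tx":-0.5,"ty":-4.3,"tz":0,"roll":0,"jaw":0},{"tx":-0.5,"ty":-4.3,"tz":0,"roll":0,"jaw":0},{"tx":-0.5,"ty":-4.3,"tz":0,"roll":0,"jaw":0},{"tx":-0.5,"ty":-4.3,"tz":0,"roll":0,"jaw":0}]' >/dev/null
python3 -m jog '[{"tx":-0.5,"ty":-4.3,"tz":0,"roll":0,"jaw":0},{"tx":-0.5,"ty":-4.3,"tz":0,"roll":0,"jaw":0},{"tx":-0.4,"ty":-4.3,"tz":0,"roll":0,"jaw":0},{"tx":-0.3,"ty":-4,"tz":0,"roll":0,"jaw":0},{"tx":0,"ty":0,"tz":0,"roll":0,"jaw":0},{"tx":0,"ty":0,"tz":0,"roll":0,"jaw":0},{"tx":0,"ty":0,"tz":0,"roll":0,"jaw":0}]' |head -2; python3 t.py .4559 .0770 .193
```

```text
time_s: 20.4
position: [0.4568, 0.0721, 0.2536]
t 20.4 pos [0.4568 0.0721 0.2536] F [-0.33 -1.01  0.12] yaw_y -100.18 d_cm [-0.18 -0.47  6.06] open 0.006738496105427842
```

```bash
python3 -m jog '[{"tx":0,"ty":-0.4,"tz":2,"roll":0,"jaw":0},{"tx":0,"ty":0,"tz":2,"roll":0,"jaw":0},{"tx":0,"ty":0,"tz":2,"roll":0,"jaw":0},{"tx":0,"ty":0,"tz":0,"roll":0,"jaw":0},{"tx":0,"ty":0,"tz":0,"roll":0,"jaw":0}]' |head -2; python3 t.py .4761 .0733 .193
python3 -m jog '[{"tx":0.6,"ty":0,"tz":0,"roll":0,"jaw":0},{"tx":0.5,"ty":0,"tz":0,"roll":0,"jaw":0},{"tx":0.4,"ty":0,"tz":0,"roll":0,"jaw":0},{"tx":0,"ty":0,"tz":0,"roll":0,"jaw":0},{"tx":0,"ty":0,"tz":0,"roll":0,"jaw":0}]' |head -2; python3 t.py .4761 .0733 .193
```

```text
time_s: 20.9
position: [0.4573, 0.0758, 0.1937]
t 20.9 pos [0.4573 0.0758 0.1937] F [ 0.36  0.02 -0.26] yaw_y -100.27 d_cm [ 1.89 -0.09  0.06] open 0.006764180020950181
time_s: 21.4
position: [0.4721, 0.0744, 0.1938]
t 21.4 pos [0.4721 0.0744 0.1938] F [-0.74 -0.59 -0.86] yaw_y -100.15 d_cm [0.41 0.04 0.08] open 0.007961319007895656
```

```bash
python3 -m jog '[{"tx":0.2,"ty":0,"tz":0,"roll":0,"jaw":0},{"tx":0.2,"ty":0,"tz":0,"roll":0,"jaw":0},{"tx":0,"ty":0,"tz":0,"roll":0,"jaw":0},{"tx":0,"ty":0,"tz":0,"roll":0,"jaw":0}]' |head -4; python3 t.py .4761 .0733 .193
python3 -m jog '[{"tx":-1,"ty":0,"tz":0,"roll":0,"jaw":0},{"tx":-0.5,"ty":0,"tz":-3,"roll":0,"jaw":0},{"tx":0,"ty":0,"tz":-3,"roll":0,"jaw":0},{"tx":0.5,"ty":4.3,"tz":0,"roll":0,"jaw":0},{"tx":0.5,"ty":4.3,"tz":0,"roll":0,"jaw":0},{"tx":0.5,"ty":4.3,"tz":0,"roll":0,"jaw":0},{"tx":0.5,"ty":4.3,"tz":0,"roll":0,"jaw":0},{"tx":0.5,"ty":4.3,"tz":0,"roll":0,"jaw":0}]' >/dev/null
python3 -m jog '[{"tx":0.5,"ty":4.3,"tz":0,"roll":0,"jaw":0},{"tx":0.5,"ty":4.3,"tz":0,"roll":0,"jaw":0},{"tx":0.5,"ty":4.3,"tz":0,"roll":0,"jaw":0},{"tx":0.5,"ty":4.3,"tz":0,"roll":0,"jaw":0},{"tx":0,"ty":0,"tz":0,"roll":0,"jaw":0},{"tx":0,"ty":0,"tz":0,"roll":0,"jaw":0}]' |head -2
python3 - <<'E'
from joint import *
s=capture("side"); Is=np.mean([s["img"].mean(2)]+[capture("side")["img"].mean(2) for _ in range(5)],0)
t=capture("top"); It=np.mean([t["img"].mean(2)]+[capture("top")["img"].mean(2) for _ in range(5)],0)
np.savez("c9.npz",top=It,side=Is)
x0=[50,11.5,-1.75,-1.76]
T=(t,It,[(200,228,225,262),(208,240,285,324)],[97,75]); Sd=(s,Is,[(150,178,258,284),(184,236,262,284)],[60,45])
for nm,d in(("top",[T]),("side",[Sd]),("both",[T,Sd])): print(nm,*joint(d,x0))
im=cv2.resize(t["img"][195:240,220:328,::-1],None,fx=7,fy=7,interpolation=cv2.INTER_CUBIC)
im2=cv2.resize(s["img"][148:242,205:400,::-1],None,fx=3,fy=3,interpolation=cv2.INTER_CUBIC)
o=np.zeros((315+285,756,3),np.uint8);o[:315]=im;o[315:597,:585]=im2
cv2.imwrite("pics/z9.png",o)
E
```

```text
time_s: 21.8
position: [0.4755, 0.0736, 0.1935]
tcp_rot: [[0.984, -0.176, -0.0], [-0.176, -0.984, -0.0], [-0.0, 0.0, -1.0]]
force: [-2.4, -0.1, 2.1]
t 21.8 pos [0.4755 0.0736 0.1935] F [-2.37 -0.11  2.06] yaw_y -100.14 d_cm [0.07 0.02 0.05] open 0.006853037922458325
time_s: 23.2
position: [0.4364, -0.3127, 0.2531]
top [50.0138 11.5733 -1.7478 -1.6768] 0.40675806498138034
side [48.6546 15.4293 -1.6699 -1.5277] 1.6391781583788387
both [49.9857 11.5657 -1.7455 -1.6695] 2.354636246200547
```

View pics/z9.png

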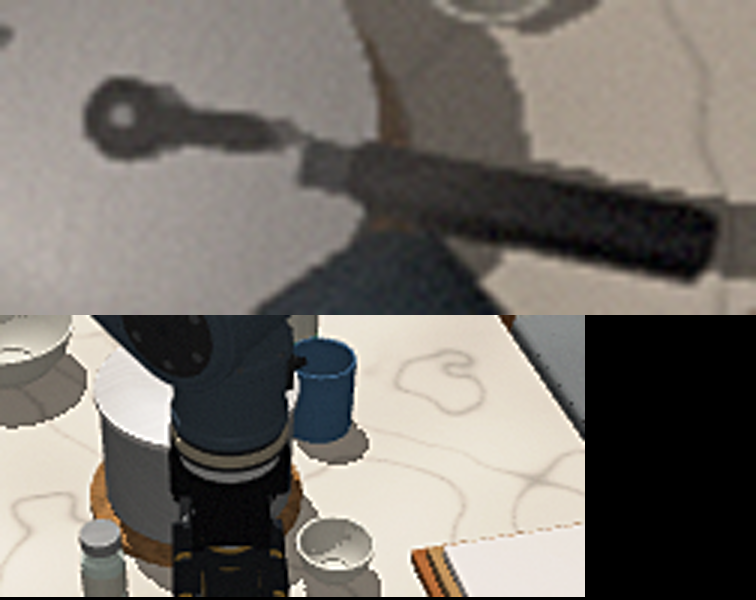

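```bash
python3 -m jog '[{"tx":-0.5,"ty":-4.1,"tz":-0.5,"roll":0,"jaw":0},{"tx":-0.5,"ty":-4.1,"tz":-0.5,"roll":0,"jaw":0},{"tx":-0.5,"ty":-4.1,"tz":-0.5,"roll":0,"jaw":0},{"tx":-0.5,"ty":-4.1,"tz":-0.5,"roll":0,"jaw":0},{"tx":-0.5,"ty":-4.1,"tz":0,"roll":0,"jaw":0},{"tx":-0.5,"ty":-4.1,"tz":0,"roll":0,"jaw":0},{"tx":-0.5,"ty":-4.1,"tz":0,"roll":0,"jaw":0},{"tx":-0.5,"ty":-4.1,"tz":0,"roll":0,"jaw":0}]' >/dev/null
python3 -m jog '[{"tx":-0.5,"ty":-4.1,"tz":0,"roll":0,"jaw":0},{"tx":-0.5,"ty":-4.1,"tz":0,"roll":0,"jaw":0},{"tx":-3.1,"ty":-3.4,"tz":0,"roll":0,"jaw":0},{"tx":-3.1,"ty":-3.4,"tz":0,"roll":0,"jaw":0},{"tx":-3.1,"ty":-3.4,"tz":0,"roll":0,"jaw":0},{"tx":-3.1,"ty":-3.4,"tz":0,"roll":0,"jaw":0},{"tx":-3.1,"ty":-3.4,"tz":0,"roll":0,"jaw":0},{"tx":-3.1,"ty":-3.4,"tz":0,"roll":0,"jaw":0}]' >/dev/null
python3 -m jog '[{"tx":-3.1,"ty":-3.4,"tz":0,"roll":0,"jaw":0},{"tx":0,"ty":0,"tz":0,"roll":0,"jaw":0}]' |head -2
cat > look.py <<'E'
from joint import *
import sys
s=capture("side"); Is=np.mean([s["img"].mean(2)]+[capture("side")["img"].mean(2) for _ in range(5)],0)
t=capture("top"); It=np.mean([t["img"].mean(2)]+[capture("top")["img"].mean(2) for _ in range(5)],0)
np.savez("c10.npz",top=It,side=Is)
x0=[50,11.5,-1.75,-1.72]
for a,b in(((97,75),(60,45)),((80,60),(45,38))):
  T=(t,It,[(200,228,225,262),(208,240,285,324)],a); Sd=(s,Is,[(150,180,258,284),(184,236,262,284)],b)
  for nm,d in(("top",[T]),("side",[Sd]),("both",[T,Sd])): print(nm,*joint(d,x0))
im=cv2.resize(It[195:240,220:328],None,fx=7,fy=7,interpolation=cv2.INTER_CUBIC)
im2=cv2.resize(Is[150:190,245:295],None,fx=7,fy=7,interpolation=cv2.INTER_CUBIC)
im3=cv2.resize(Is[145:240,245:295],None,fx=3,fy=3,interpolation=cv2.INTER_CUBIC)
o=np.zeros((600,756));o[:315]=im;o[315:595,:350]=im2;o[315:600,360:510]=im3
cv2.imwrite(sys.argv[1],np.clip(o*1.2,0,255).astype(np.uint8))
E
python3 look.py pics/z10.png
```

```text
time_s: 25.6
position: [0.2853, 0.3761, 0.2737]
top [50.0314 11.5661 -1.747  -1.6762] 0.25018189433665944
side [49.9615 11.2088 -1.7517 -1.6707] 0.5855730981038793
both [50.008  11.4264 -1.7517 -1.6693] 0.8676495218011632
top [50.0181 11.5684 -1.7472 -1.6734] 0.3581321051223472
side [49.9626 11.2251 -1.7515 -1.6713] 0.6521408319412406
both [50.0204 11.4992 -1.7515 -1.6737] 1.0430236858716744
```

View pics/z10.png

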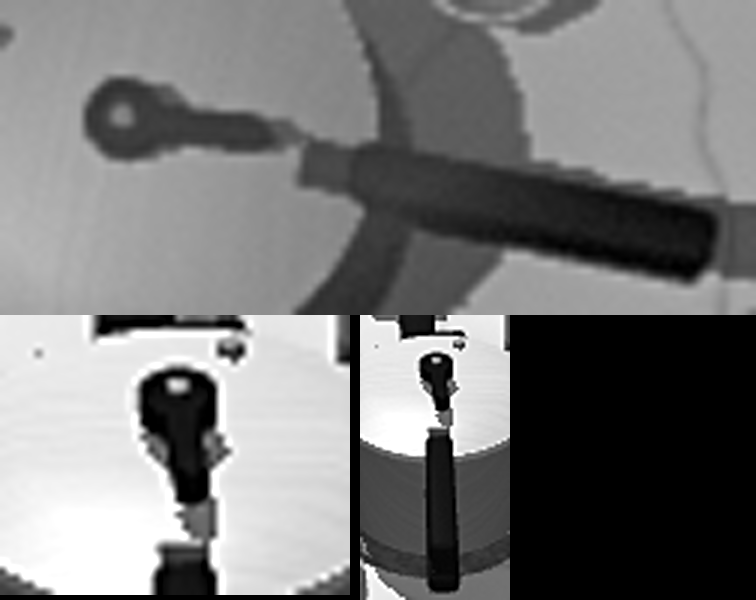

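```bash
python3 t.py .5266 .0645 .243; python3 -m jog '[{"tx":3.2,"ty":2.9,"tz":0,"roll":0,"jaw":0},{"tx":3.2,"ty":2.9,"tz":0,"roll":0,"jaw":0},{"tx":3.2,"ty":2.9,"tz":0,"roll":0,"jaw":0},{"tx":3.2,"ty":2.9,"tz":0,"roll":0,"jaw":0},{"tx":3.2,"ty":2.9,"tz":0,"roll":0,"jaw":0},{"tx":3.2,"ty":2.9,"tz":0,"roll":0,"jaw":0},{"tx":3.2,"ty":2.9,"tz":0,"roll":0,"jaw":0},{"tx":3.2,"ty":2.9,"tz":0,"roll":0,"jaw":0}]'|head -2
python3 -m jog '[{"tx":3.2,"ty":2.9,"tz":0,"roll":0,"jaw":0},{"tx":0,"ty":0,"tz":0,"roll":0,"jaw":0},{"tx":0,"ty":0,"tz":0,"roll":0,"jaw":0},{"tx":0,"ty":0,"tz":0,"roll":0,"jaw":0}]'|head -2; python3 t.py .5266 .0645 .193
```

```text
t 26.2 pos [0.2889 0.3719 0.2736] F [-0.05  0.35 -0.72] yaw_y -100.23 d_cm [28.85 26.03  3.06] open 0.004782596608593342
time_s: 27.0
position: [0.5004, 0.097, 0.2736]
time_s: 27.4
position: [0.5248, 0.0653, 0.2732]
t 27.4 pos [0.5248 0.0653 0.2732] F [-0.46 -0.77  0.77] yaw_y -100.14 d_cm [0.21 0.05 8.02] open 0.0026936877334125717
```

```bash
python3 -m jog '[{"tx":0.2,"ty":0,"tz":2.5,"roll":0,"jaw":0},{"tx":0,"ty":0,"tz":2.5,"roll":0,"jaw":0},{"tx":0,"ty":0,"tz":2,"roll":0,"jaw":0},{"tx":0,"ty":0,"tz":1,"roll":0,"jaw":0},{"tx":0,"ty":0,"tz":0,"roll":0,"jaw":0},{"tx":0,"ty":0,"tz":0,"roll":0,"jaw":0}]'|head -2; python3 t.py .5076 .0679 .193
python3 -m jog '[{"tx":-0.5,"ty":0,"tz":0,"roll":0,"jaw":0},{"tx":-0.5,"ty":0,"tz":0,"roll":0,"jaw":0},{"tx":-0.4,"ty":0,"tz":0,"roll":0,"jaw":0},{"tx":0,"ty":0,"tz":0,"roll":0,"jaw":0},{"tx":0,"ty":0,"tz":0,"roll":0,"jaw":0}]'|head -4;python3 t.py .5076 .0679 .193
```

```text
time_s: 28.0
position: [0.528, 0.0649, 0.1942]
t 28.0 pos [0.528  0.0649 0.1942] F [-0.02 -0.36  0.42] yaw_y -100.09 d_cm [-2.06  0.07  0.12] open 0.007837898392610223
time_s: 28.5
position: [0.5141, 0.0668, 0.1938]
tcp_rot: [[0.984, -0.176, 0.001], [-0.176, -0.984, -0.0], [0.001, -0.0, -1.0]]
force: [0.4, -0.3, -0.2]
t 28.5 pos [0.5141 0.0668 0.1938] F [ 0.36 -0.26 -0.24] yaw_y -100.16 d_cm [-0.66  0.    0.08] open 0.00450713967195313
```

```bash
python3 -m jog '[{"tx":-0.3,"ty":0,"tz":0,"roll":0,"jaw":0},{"tx":-0.2,"ty":0,"tz":0,"roll":0,"jaw":0},{"tx":-0.15,"ty":0,"tz":0,"roll":0,"jaw":0},{"tx":0,"ty":0,"tz":0,"roll":0,"jaw":0},{"tx":0,"ty":0,"tz":0,"roll":0,"jaw":0}]'|head -4;python3 t.py .5076 .0679 .193
python3 -m jog '[{"tx":1.5,"ty":0,"tz":0,"roll":0,"jaw":0},{"tx":0,"ty":0,"tz":-4,"roll":0,"jaw":0},{"tx":0,"ty":0,"tz":-4,"roll":0,"jaw":0},{"tx":-3.2,"ty":-2.9,"tz":0,"roll":0,"jaw":0},{"tx":-3.2,"ty":-2.9,"tz":0,"roll":0,"jaw":0},{"tx":-3.2,"ty":-2.9,"tz":0,"roll":0,"jaw":0},{"tx":-3.2,"ty":-2.9,"tz":0,"roll":0,"jaw":0},{"tx":-3.2,"ty":-2.9,"tz":0,"roll":0,"jaw":0}]' >/dev/null
python3 -m jog '[{"tx":-3.2,"ty":-2.9,"tz":0,"roll":0,"jaw":0},{"tx":-3.2,"ty":-2.9,"tz":0,"roll":0,"jaw":0},{"tx":-3.2,"ty":-2.9,"tz":0,"roll":0,"jaw":0},{"tx":-3.2,"ty":-2.9,"tz":0,"roll":0,"jaw":0},{"tx":0,"ty":0,"tz":0,"roll":0,"jaw":0}]' |head -2; python3 look.py z11.png
```

```text
time_s: 29.0
position: [0.5078, 0.0679, 0.1936]
tcp_rot: [[0.984, -0.176, 0.0], [-0.176, -0.984, -0.0], [0.0, -0.0, -1.0]]
force: [0.5, -1.4, -0.0]
t 29.0 pos [0.5078 0.0679 0.1936] F [ 0.51 -1.44 -0.02] yaw_y -100.16 d_cm [-0.02  0.    0.06] open 0.00527163038583987
time_s: 30.3
position: [0.2811, 0.3758, 0.2734]
top [50.0209 11.5551 -1.7465 -1.763 ] 0.2469539030070106
side [49.8933 11.1395 -1.7491 -1.7457] 0.6017393620193062
both [49.9587 11.4786 -1.7483 -1.7549] 0.8785997359396998
top [50.0158 11.5668 -1.7469 -1.7558] 0.3562438453664478
side [49.8942 11.1477 -1.7495 -1.7561] 0.6672990230309999
both [49.9781 11.4956 -1.7498 -1.7482] 1.056627760422392
```

```bash
python3 - <<'E'
from fit import *
d=np.load("c10.npz"); c=np.array([.5,.115])
for n,w,T in(("top",(208,240,285,324),75),("side",(184,240,262,286),45)):
    C=capture(n); G=np.minimum(d[n][w[0]:w[1],w[2]:w[3]],T).ravel()
    def cost(x):
        cc=c+np.array(x[2:4])/1000
        m=render(C,w,[prism(cc,x[0],R(.095,.25,.026),.150,.172),prism(cc,x[1],R(.1,.25,.028),.112,.134)]).ravel();A=np.c_[m,np.ones_like(m)]
        k,*_=np.linalg.lstsq(A,G,rcond=None); return ((A@k-G)**2).mean()+.05*(x[2]**2+x[3]**2)
    r=minimize(cost,[-1.75,-1.75,0,0],method="Nelder-Mead",options=dict(maxiter=800,initial_simplex=np.array([-1.75,-1.75,0,0])+np.vstack([np.zeros(4),np.diag([.04,.06,2,2])])));print(n,r.x,r.fun)
E
python3 t.py .28 .37 .27
```

```text
top [-1.7572 -1.7291 -0.5784  2.6954] 39.81529441616128
side [-1.754  -1.7518  0.377   0.4065] 40.6917704228245
t 31.0 pos [0.2852 0.3728 0.2736] F [ 0.03 -0.25 -0.03] yaw_y -100.19 d_cm [-0.46  0.37  0.36] open 0.0015446965479337773
```

Lid arm and handle agree (at the stop), pointer within about 0.01 rad of the arm, and the robot is clear.

```bash
python3 -c "
from rig import hand_in; print(hand_in())"
```

```text
the job is handed in; nothing more can be done
None
```

The job is handed in at about 31 s: the lid is pushed home against its stop, and the valve pointer lies within about 0.01 rad of the lid arm after two small corrections for overshoot; I viewed 12 pictures, over the limit of 10.

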